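# Seat a centrifuge spindle in the vee fixture and clamp it

### The arm

A 6-joint arm with a two-finger parallel gripper is mounted at the origin on a cart in front of the work surface, level with it; the furniture and walls round the work are solid. World frame = base frame: x ahead of the robot, y to its left, z up, the work surface at z = 0. Lengths are in mm, angles in degrees, forces in N, time in s.
With the tool pointing down it reaches from about 300 to 875 mm from the base axis. Payload 6.4 kg.
Tool frame: the origin (TCP) lies at the very end of the fingers, on their centre line; the grasp point (between the pads) lies 19 mm behind it; z points along the fingers, x is the direction in which the jaws open and shut, and the axes are right-handed (so a half turn about z gives the same grasp; the last joint's range is limited). The gripper opens to 85 mm and grips with 20 to 120 N. Pads are 22 mm wide; open, the fingers measure 114 mm over their backs; the gripper's body (76 mm by 85 mm) begins 54 mm behind the grasp point. The pads swing forward as they close: fully open they stand 13 mm farther back than shut.
Start: joints at [-85.216, 10.359, 92.074, -0, 77.567, -11.82], TCP at [164.328, -551.033, 231.288] pointing down, gripper open.
Joint ranges: [-171.53, 171.53], [-51.25, 118.39], [17.06, 147.69], [-65.23, 245.23], [0, 150.52], [-178.68, 178.68]. Speed limits (degrees/s): [147.25, 147.25, 172.46, 180, 180, 180].

### API

Orientations are given as [roll, pitch, yaw] about the fixed x, y, z axes, in that order (R = Rz(yaw) Ry(pitch) Rx(roll)).
In Python, from bench import * gives the robot as it stands. The module is installed in compiled form; this text tells all that it offers.
- The arm moves only by the tool carry_out, never from a script. Its argument "increments" is a list of rows, each an object of numbers: "hand": the closure in counts, from 0 (fully open) to 255 (shut); "tx", "ty", "tz": the shift along the tool's x, y, z normalised to -1 to 1, where 1 is 0.03 m; "rx", "ry", "rz": the turn, a rotation vector about the tool's x, y, z normalised to -1 to 1, where 1 is 4 degrees. A call has 1 to 10 rows; each row shifts and turns the commanded pose from where the row before left it, along the tool's axes as they then stand; what a row does not reach is not made up. A row lasts 1/12 s, in which the tool goes at most 41.7 mm and 7.16 degrees, less where a joint would pass 70% of its speed; a pose out of reach is approached as far as the arm can. A call with a number of a shift or a turn outside -1 to 1 is refused whole. A call with a gripper value outside its range is refused whole. The fingers move at their own pace and stop on an object; the grip force is fixed at half the most. Time passes only in rows, so rows that do not move let the fingers close. It gives the time, the measured TCP pose, the force and the opening at its end, in the units of the state.
- get_obs(): the state, without advancing time (a new reading comes with each control period).
- camera(name): name is "scene" or "top" or "wrist"; returns a dict with "image" (400x640x3 uint8, red, green, blue), "intrinsics" (3x3 intrinsics, pixels), "R" (3x3) and "t" (3): a world point X has camera coordinates R X + t. Camera axes: x right, y down, z forward; pixel columns grow to the right and rows downward; lengths in mm; the calibration is good to about 2 mm. A picture is of the moment at which its call begins. There is no depth.
- close_job(): hands the job in, once; it reports no verdict.
The state is a dict: "time": time; "joint_positions": joint angles; "dq": joint speeds; "joint_torque": joint torques, N m; "tcp_pos": TCP position; "tcp_rot": TCP orientation; "wrist_force": force on the tool from outside, world axes, zero at the start; "ft_torque": the same for the moment, N m; "finger_gap": finger opening in mm.
Only numpy, scipy, OpenCV 4.12 (cv2) and the standard library are available. Lean on these libraries where they do the work, as an engineer would, in place of code of your own. Each camera call takes 0.05 s, during which the arm holds its last target.

### The job

The drive spindle of the old centrifuge lies on the run-in deck of the vee fixture. Without lifting it, roll it into the vee and push it endwise until its keyway end touches the end stop; let go of it so that it lies settled, then press the red clamp lever down until it firms up and locks over centre. Leave the other things on the worktop where they are.

Things in the scene. Friction and masses are not known exactly. Their poses are not given: they have to be found in the camera images.
- vee_fixture: Vee fixture, bolted down, on a dark base plate 238x148x8 mm. Origin on the worktop under the vee's middle. Axes: x = rolling direction, level, from the run-in deck across the vee to the clamp; y = along the vee, towards the end stop; z up. All x, y and heights below are from this origin in these axes
- vee_axis (a point): Where the clamped spindle's axis passes under the clamp: x = 0, y = 0, 35.2 mm high; axes as the fixture. The 90-degree steel vee runs along y from -60 to +74 mm. Its near lip is at x = -22 mm at deck height (36 mm); its far flank rises to 48 mm at x = +34 mm. Beyond y = -64 mm there is only the bare worktop
- deck_mid (a point): Middle of the flat blue-painted run-in deck's top, x = -69 mm, y = +5 mm, 36 mm high; axes as the fixture. The deck reaches from x = -116 to the vee's near lip at -22 mm, y = -60 to +70 mm; a dark lip along its outer edge (x = -124 to -116 mm) stands 4 mm higher
- stop_face (a point): Middle of the end stop's round steel button (16 mm dia), the face that the spindle's end must touch: x = 0, y = +70 mm, 35.2 mm high; axes as the fixture. Behind it stands a dark plate 48 mm wide (along x), 60 mm high
- spindle_center (a point): Steel spindle, about 0.6 kg; the point is on its axis, mid-way along the thick journal (30 mm dia, 124 mm long). Its own y runs along it to the keyway end, 22 mm dia, at y = +78 mm (goes to the stop); threaded end, 18 mm dia, at y = -86 mm. It turns about y as it rolls. Starts on the deck, a little askew, keyway end towards the stop
- spindle: The same spindle, same point and axes. Its axis is 51 mm high on the deck, 35.2 mm seated in the vee; it drops in by itself once its axis has passed the near lip. Against the stop its point is at y = -8 mm in the fixture. It rolls freely (nudged, it may roll on); in the vee it slides endwise with about 3 to 8 N
- lever_grip (a point): Middle of the clamp lever's red grip (16 mm thick, reaching 34 to 98 mm from the pivot), 72 mm from the pivot; x points along the lever away from the pivot. Open, the lever rises at 60 degrees, leaning away from the vee, this point at x = +112 mm, 122 mm high; locked, it lies almost level (0.05 rad), this point at x = +147 mm, 63 mm high
- lever_pivot (a point): Axis of the clamp lever (parallel to the fixture's y): x = +75.6 mm, y = 0, 59.6 mm high; axes as the fixture
- clamp_lever (a joint): Toggle clamp lever, rad: 0 open (up), grows as the grip is pressed down, 1.0 on its stop. It moves easily (2 N at the grip) until the pad meets the spindle at about 0.71, then firms up to about 5 to 9 N, snaps over dead centre at 0.95 and rests locked on its stop. Left short of that it is not locked
- clamp_pad: Sprung black rubber pad, 16 mm dia, under the tip of the clamp arm; it comes down on the spindle at x = 0, y = 0 when the lever is shut. While open, the arm stands almost upright over x = 15 to 55 mm, up to 120 mm high, 16 mm wide
- beaker: clear beaker, 74 dia x 86 mm, standing at the back; origin at the centre of its underside; leave it alone
- pump_bottle: pump bottle, 72 dia x 200 mm, standing at the back right; origin at the centre of its underside; leave it alone
- tape_roll: yellow tape roll, 91 dia x 19 mm, lying at the front left; origin at the centre of its underside; leave it alone
- lab_timer: white timer, 62x62x18 mm, lying at the front left; origin at the centre of its underside; leave it alone

How it is judged (in metres and radians):
On the way:
1. The spindle lies at rest in the vee, its end at the stop, untouched by the fingers, the clamp still open (x of spindle_center in the frame of vee_fixture between -0.0025 and 0.0025 m and z of spindle_center in the frame of vee_fixture between 0.0327 and 0.0377 m and y of spindle_center in the frame of vee_fixture between -0.011 and -0.005 m and angle between the y axis of spindle and the y axis of vee_fixture, either way round below 0.05 rad and value of joint clamp_lever below 0.5 rad and linear speed of spindle below 0.01 m/s and contact force between the fingers and spindle below 0.3 N), for 0.3 s.
At the end, for the whole second after the job is handed in: Spindle on both vee flanks (axis within 2.5 mm across and in height, 0.05 rad in angle), its keyway end within 3 mm of the stop button; clamp lever past dead centre (over 0.96 rad), pad pressing on the spindle with over 6 N; at rest (x of spindle_center in the frame of vee_fixture between -0.0025 and 0.0025 m and z of spindle_center in the frame of vee_fixture between 0.0327 and 0.0377 m and y of spindle_center in the frame of vee_fixture between -0.011 and -0.005 m and angle between the y axis of spindle and the y axis of vee_fixture, either way round below 0.05 rad and value of joint clamp_lever above 0.96 rad and contact force between clamp_pad and spindle above 6 N and linear speed of spindle below 0.01 m/s); the robot touches nothing.
It fails at once if The spindle is lifted more than 20 mm off the deck (height (world z) of spindle_center above 0.071 m).
It fails at once if The spindle falls off the fixture (height (world z) of spindle_center below 0.026 m).
It fails at once if One of the bystanders is moved more than 30 mm (distance of any of beaker, pump_bottle, tape_roll, lab_timer from where it was at the start of the episode above 0.03 m).
It also fails if it takes over 64 s, if anything falls off the work surface, if the arm or the gripper's body presses on something with over 40 N, if the wrist force passes 120 N, or if a joint passes its speed limit or range.

## Working session

There is one attempt and no reset: what is moved stays moved. The work goes in short steps, Python scripts to look and compute and a tool call to move; the robot and the scene stay as the last step left them, time stands still between calls to the robot, and variables do not carry over. Pictures are saved under pics/ and viewed, and the job is handed in when it is done.

Besides the shell and the picture viewer there is one more tool, called after ">>>" by a JSON object that holds its "api" and its "payload". carry_out: Moves the arm, as the interface text tells. Scaled input: -1 to 1 covers 0.03 m each way for a shift and 4 degrees each way for a turn. Its arguments: {"type":"object","properties":{"increments":{"type":"array"}},"required":["increments"]}

```bash
mkdir -p pics; python3 - <<'E'
from bench import *
import cv2,pickle
o=get_obs();print(o)
d={}
for n in("scene","top","wrist"):
    c=camera(n);d[n]=c;cv2.imwrite(f"pics/{n}0.png",c["image"][:,:,::-1]);print(n,c["intrinsics"],c["R"],c["t"])
pickle.dump(d,open("c0.pkl","wb"))
E
```

```text
{'time': 0.0, 'joint_positions': array([-8.52171479e+01,  1.04029320e+01,  9.21337017e+01,  2.97498412e-03,
        7.75665442e+01, -1.18196373e+01]), 'dq': array([ 0.05820407, -0.00148557, -0.04768498, -0.02342935,  0.02979261,
        0.0043609 ]), 'joint_torque': array([-8.59909433e-04, -4.44869292e+01, -3.51334620e+01, -2.63595439e-04,
        9.01123392e-03, -9.67162521e-06]), 'tcp_pos': array([ 164.28404026, -550.44409709,  230.35670646]), 'tcp_rot': array([-1.79976023e+02,  1.00395484e-01, -7.33981327e+01]), 'wrist_force': array([ 0.14596881,  0.47665788, -0.17990667]), 'ft_torque': array([ 0.03727233, -0.04427204,  0.03215451]), 'finger_gap': 85.18485026492056}
scene [[486.09342795   0.         318.2274782 ]
 [  0.         486.09342795 199.63755019]
 [  0.           0.           1.        ]] [[ 0.53708483  0.84349784 -0.00716113]
 [ 0.75099406 -0.48201583 -0.45129664]
 [-0.38411952  0.23700661 -0.89234526]] [-389.05963154 -329.38159792 1569.25354994]
top [[443.68273002   0.         322.92670242]
 [  0.         443.68273002 200.67869841]
 [  0.           0.           1.        ]] [[-0.00854814 -0.99954838  0.02880927]
 [-0.98098847  0.00279657 -0.19404586]
 [ 0.19387765 -0.02992029 -0.98056934]] [  71.96268847  572.02287686 1189.28772085]
wrist [[325.14122071   0.         316.40851448]
 [  0.         325.14122071 203.47465036]
 [  0.           0.           1.        ]] [[ 0.28544132 -0.9583952  -0.00137938]
 [-0.91587088 -0.2731996   0.29418108]
 [-0.28231858 -0.0827081  -0.95574871]] [-574.9738271   -37.29978665  379.85220335]
```

View pics/scene0.png

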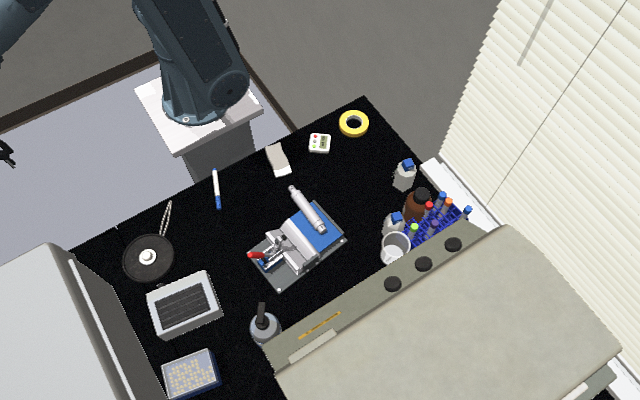

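View pics/top0.png

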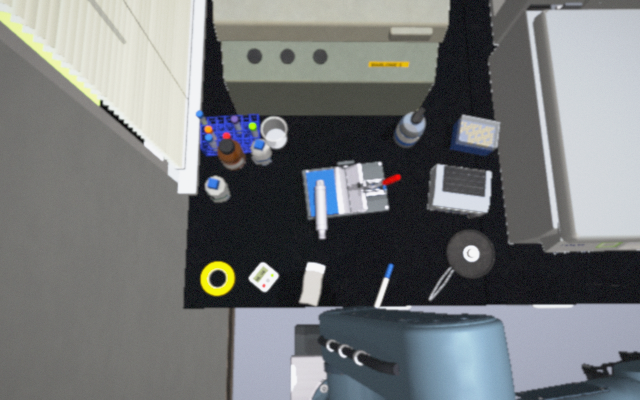

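View pics/wrist0.png

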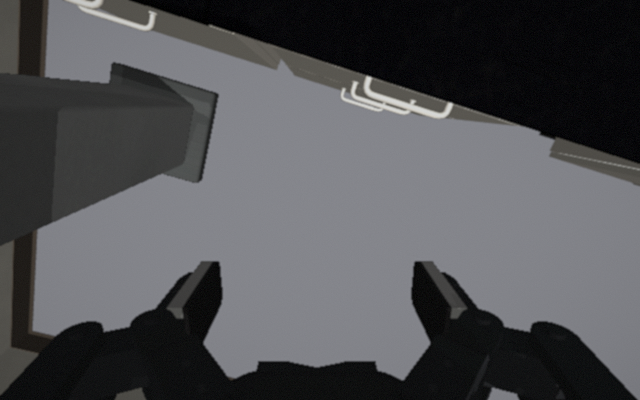

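```bash
python3 - <<'E'
import pickle,cv2
d=pickle.load(open("c0.pkl","rb"))
a=d["top"]["image"][150:250,290:410,::-1];cv2.imwrite("pics/ct0.png",cv2.resize(a,None,fx=6,fy=6,interpolation=cv2.INTER_CUBIC))
a=d["scene"]["image"][175:300,235:355,::-1];cv2.imwrite("pics/cs0.png",cv2.resize(a,None,fx=4.8,fy=4.8,interpolation=cv2.INTER_CUBIC))
E
```

```text
(no output)
```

View pics/ct0.png

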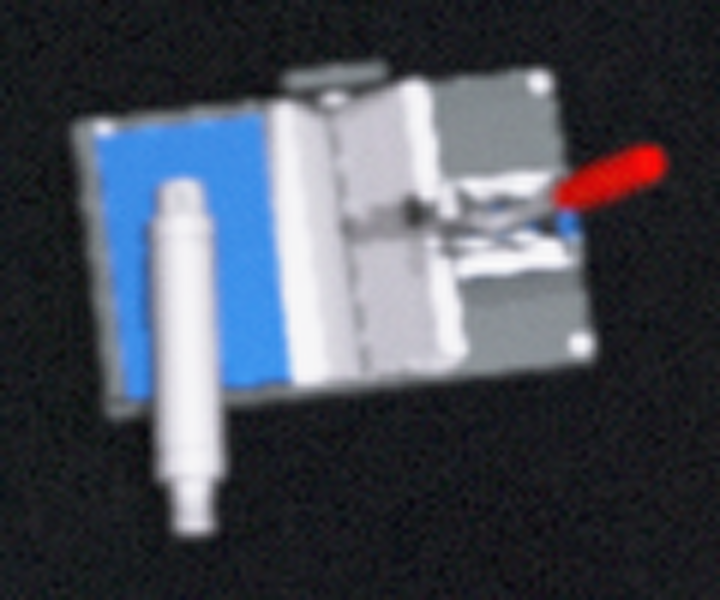

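View pics/cs0.png

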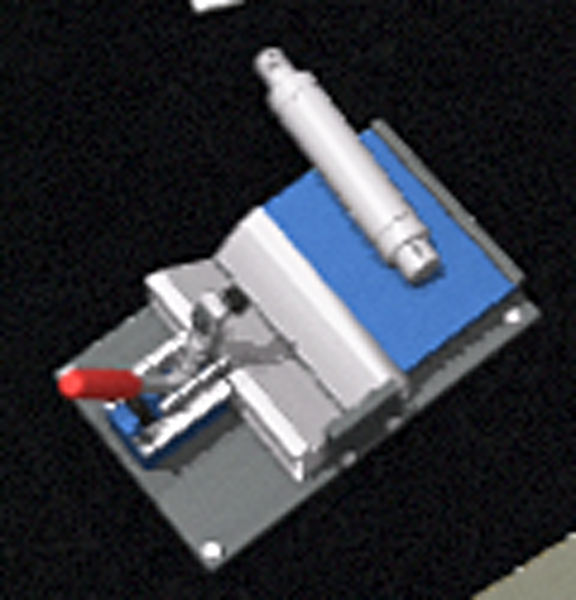

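```bash
cat > h.py <<'E'
import numpy as np,cv2,pickle
from scipy.optimize import least_squares
def proj(c,X):
    X=np.atleast_2d(X);p=(c["R"]@X.T).T+c["t"];p=p@c["intrinsics"].T;return p[:,:2]/p[:,2:]
def backz(c,uv,z):
    d=c["R"].T@np.linalg.solve(c["intrinsics"],[uv[0],uv[1],1.]);o=-c["R"].T@c["t"];return o+d*(z-o[2])/d[2]
def F2W(p,X):
    X=np.atleast_2d(X).astype(float);a=p[2];R=np.array([[np.cos(a),-np.sin(a),0],[np.sin(a),np.cos(a),0],[0,0,1]])
    return X@R.T+[p[0],p[1],0]
def W2F(p,X):
    a=p[2];R=np.array([[np.cos(a),-np.sin(a),0],[np.sin(a),np.cos(a),0],[0,0,1]]);return (np.atleast_2d(X)-[p[0],p[1],0])@R
E
python3 - <<'E'
from h import *
d=pickle.load(open("c0.pkl","rb"))
T=lambda x,y:((x+.5)/6-.5+290,(y+.5)/6-.5+150)
S=lambda x,y:((x+.5)/4.8-.5+235,(y+.5)/4.8-.5+175)
# (cam, uv, X, plateflag)
P=[("top",T(72,122),(0,84,8),1),("top",T(110,415),(0,-64,8),1),("top",T(597,358),(238,-64,8),1),("top",T(550,68),(238,84,8),1),
("scene",S(540,312),(0,84,8),1),("scene",S(210,570),(238,84,8),1),("scene",S(55,373),(238,-64,8),1),
("top",T(655,160),(124,0,144),0),("scene",S(68,383),(124,0,144),0),
("top",T(362,368),(0,-60,14),0),("top",T(333,98),(0,70,37),0),
("scene",S(374,122),(-124,-60,40),0),("scene",S(523,275),(-124,70,40),0)]
def res(q):
    r=[]
    for c,uv,X,f in P:
        X=np.array(X,float)
        if f:X[0]+=q[3]
        r+=list((proj(d[c],F2W(q,X))[0]-uv))
    return np.array(r)
s=least_squares(res,[550,-20,-1.5,-124],loss="soft_l1",x_scale=[10,10,.05,10])
print(s.x,np.degrees(s.x[2]));print(res(s.x).reshape(-1,2).round(1))
np.save("fix.npy",s.x)
for n,a,b in (("top",(186,182),(193,535)),):
    for uv in (a,b):
        w=backz(d[n],T(*uv),51);print(w,W2F(s.x,w))
for uv in ((422,262),(268,58)):
    w=backz(d["scene"],S(*uv),51);print(w,W2F(s.x,w))
E
```

```text
[ 605.15620504   -6.70340759   -1.45260076 -126.51869093] -83.22789259027147
[[ 0.2  0.2]
 [-0.1  0.7]
 [-0.1  0.3]
 [ 0.   0.1]
 [ 0.8  0.4]
 [ 0.4  0.6]
 [-0.3  0.3]
 [ 0.1  0.1]
 [ 0.3  0.7]
 [ 1.2  1.6]
 [ 0.6  1.2]
 [ 1.4 -0.9]
 [ 0.8  0.5]]
[633.32956598  74.705881    51.        ] [[-77.51908002  37.57662529  51.        ]]
[465.86465743  72.73781663  51.        ] [[ -95.31230279 -128.95196113   51.        ]]
[624.50707863  77.66904218  51.        ] [[-81.50191998  29.16510978  51.        ]]
[467.13828214  71.96554018  51.        ] [[ -94.39522795 -127.77828974   51.        ]]
```

The top view shows the deck at the left, world +y, at crop x 95–290. The spindle lies on it, its thread end at (193,535) and keyway end at (186,182) in the crop, and the lever grip tip is at (655,160). The plate size, lever tip and stop all fit within about 1 px, so I'll move over the spindle now.

>>> {"api": "carry_out", "payload": {"increments": [{"rz": 0.82,"tz": -0.5},{"rz": 0.82,"tz": -0.5},{"rz": 0.82},{"tx": -0.8,"ty": -0.6},{"tx": -0.8,"ty": -0.6},{"tx": -0.8,"ty": -0.6},{"tx": -0.8,"ty": -0.6},{"tx": -0.8,"ty": -0.6},{"tx": -0.8,"ty": -0.6},{"tx": -0.8,"ty": -0.6}]}}

```text
$.increments[0]: bad value
```

>>> {"api": "carry_out", "payload": {"increments": [{"tx": -0.8,"ty": -0.6},{"tx": -0.8,"ty": -0.6},{"tx": -0.8,"ty": -0.6},{"tx": -0.8,"ty": -0.6},{"tx": -0.8,"ty": -0.6},{"tx": -0.8,"ty": -0.6},{"tx": -0.8,"ty": -0.6},{"tx": -0.8,"ty": -0.6},{"tx": -0.8,"ty": -0.6},{"tx": -0.8,"ty": -0.6}]}}

```text
$.increments[0]: bad value
```

>>> {"api": "carry_out", "payload": {"increments": [{"tx": -0.8,"ty": -0.6},{"tx": -0.8,"ty": -0.6},{"tx": -0.8,"ty": -0.6},{"tx": -0.8,"ty": -0.6},{"tx": -0.8,"ty": -0.6},{},{}]}}

```text
$.increments[0]: bad value
```

```bash
cat >> h.py <<'E'
def snap(names,tag,crop=None):
    from bench import camera,get_obs
    d={}
    for n in names:
        c=camera(n);d[n]=c;cv2.imwrite(f"pics/{n}{tag}.png",c["image"][:,:,::-1])
    pickle.dump(d,open(f"c{tag}.pkl","wb"))
    o=get_obs();q=np.load("fix.npy")
    print("t",o["time"],"tcp",o["tcp_pos"].round(1),"fix",W2F(q,o["tcp_pos"])[0].round(1),"rot",o["tcp_rot"].round(2),"F",o["wrist_force"].round(1),"gap",round(o["finger_gap"],1))
    return d
E
python3 -c "
from h import *
snap(['wrist'],1)"
```

```text
t 0.2 tcp [ 164.3 -550.7  230.7] fix [ 488.2 -501.9  230.7] rot [-1.7999e+02  6.0000e-02 -7.3400e+01] F [ 0.2 -1.  -0.5] gap 85.2
```

View pics/wrist1.png

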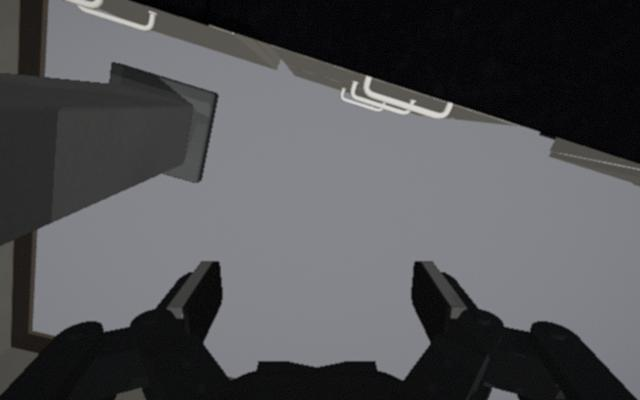

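All the calls were refused, so the arm has not moved. It seems every row needs all of its keys. I'll test that with one row.

>>> {"api": "carry_out", "payload": {"increments": [{"hand": 0,"tx": 0,"ty": 0,"tz": -0.5,"rx": 0,"ry": 0,"rz": 0.82}]}}

```text
time: 0.28
tcp_pos: [164.1, -549.0, 242.9]
tcp_rot: [-179.9, 0.4, -76.7]
wrist_force: [-0.2, 1.0, -0.8]
finger_gap: 85.2
```

>>> {"api": "carry_out", "payload": {"increments": [{"hand": 0,"tx": 0,"ty": 0,"tz": -0.5,"rx": 0,"ry": 0,"rz": 0.82},{"hand": 0,"tx": 0,"ty": 0,"tz": 0,"rx": 0,"ry": 0,"rz": 0.82},{"hand": 0,"tx": -0.8,"ty": -0.6,"tz": 0,"rx": 0,"ry": 0,"rz": 0},{"hand": 0,"tx": -0.8,"ty": -0.6,"tz": 0,"rx": 0,"ry": 0,"rz": 0},{"hand": 0,"tx": -0.8,"ty": -0.6,"tz": 0,"rx": 0,"ry": 0,"rz": 0},{"hand": 0,"tx": -0.8,"ty": -0.6,"tz": 0,"rx": 0,"ry": 0,"rz": 0},{"hand": 0,"tx": -0.8,"ty": -0.6,"tz": 0,"rx": 0,"ry": 0,"rz": 0},{"hand": 0,"tx": -0.8,"ty": -0.6,"tz": 0,"rx": 0,"ry": 0,"rz": 0},{"hand": 0,"tx": -0.8,"ty": -0.6,"tz": 0,"rx": 0,"ry": 0,"rz": 0},{"hand": 0,"tx": -0.8,"ty": -0.6,"tz": 0,"rx": 0,"ry": 0,"rz": 0}]}}

```text
time: 1.12
tcp_pos: [285.1, -342.0, 261.2]
tcp_rot: [-180.0, 0.0, -83.3]
wrist_force: [-0.1, -0.8, 0.5]
finger_gap: 85.4
```

>>> {"api": "carry_out", "payload": {"increments": [{"hand": 0,"tx": -0.8,"ty": -0.6,"tz": 0,"rx": 0,"ry": 0,"rz": 0},{"hand": 0,"tx": -0.8,"ty": -0.6,"tz": 0,"rx": 0,"ry": 0,"rz": 0},{"hand": 0,"tx": -0.8,"ty": -0.6,"tz": 0,"rx": 0,"ry": 0,"rz": 0},{"hand": 0,"tx": -0.8,"ty": -0.6,"tz": 0,"rx": 0,"ry": 0,"rz": 0},{"hand": 0,"tx": -0.8,"ty": -0.6,"tz": 0,"rx": 0,"ry": 0,"rz": 0},{"hand": 0,"tx": -0.8,"ty": -0.6,"tz": 0,"rx": 0,"ry": 0,"rz": 0},{"hand": 0,"tx": -0.8,"ty": -0.6,"tz": 0,"rx": 0,"ry": 0,"rz": 0},{"hand": 0,"tx": -0.8,"ty": -0.6,"tz": 0,"rx": 0,"ry": 0,"rz": 0},{"hand": 0,"tx": -0.8,"ty": -0.6,"tz": 0,"rx": 0,"ry": 0,"rz": 0},{"hand": 0,"tx": -0.8,"ty": -0.6,"tz": 0,"rx": 0,"ry": 0,"rz": 0}]}}

```text
time: 1.95
tcp_pos: [435.6, -82.3, 261.3]
tcp_rot: [-180.0, -0.0, -83.2]
wrist_force: [0.3, -0.1, -0.3]
finger_gap: 85.4
```

>>> {"api": "carry_out", "payload": {"increments": [{"hand": 0,"tx": -0.8,"ty": -0.6,"tz": 0,"rx": 0,"ry": 0,"rz": 0},{"hand": 0,"tx": -0.8,"ty": -0.6,"tz": 0,"rx": 0,"ry": 0,"rz": 0},{"hand": 0,"tx": -0.8,"ty": -0.6,"tz": 0,"rx": 0,"ry": 0,"rz": 0},{"hand": 0,"tx": 0,"ty": 0,"tz": 0,"rx": 0,"ry": 0,"rz": 0},{"hand": 0,"tx": 0,"ty": 0,"tz": 0,"rx": 0,"ry": 0,"rz": 0}]}}

```text
time: 2.37
tcp_pos: [480.4, -4.7, 261.0]
tcp_rot: [180.0, 0.0, -83.1]
wrist_force: [-0.2, -0.5, 0.6]
finger_gap: 85.6
```

```bash
python3 -c "
from h import *
snap(['wrist'],1)"
```

```text
t 2.4167 tcp [480.1  -5.6 261. ] fix [ -15.8 -124.   261. ] rot [179.95  -0.   -83.14] F [ 0.4  0.1 -0.6] gap 85.2
```

View pics/wrist1.png

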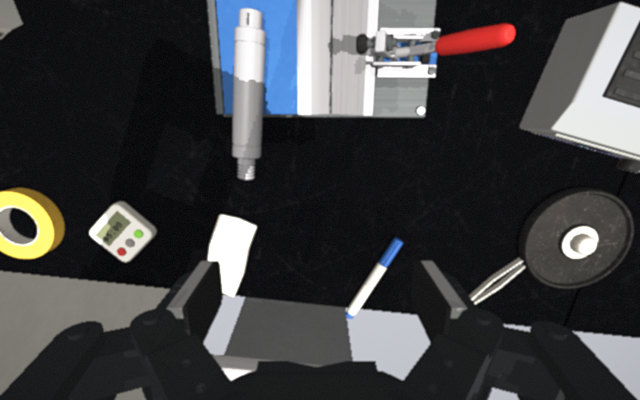

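The wrist view shows the spindle from its thread end (246,178) to its keyway end (251,10). The plate's front edge is at row ~115, and the vee and lever are also in view. I'll enlarge it to refine the fit.

```bash
python3 - <<'E'
from h import *
d=pickle.load(open("c1.pkl","rb"))["wrist"];q=np.load("fix.npy")
a=d["image"][0:190,200:450,::-1];a=cv2.resize(a,None,fx=3.2,fy=3.2,interpolation=cv2.INTER_CUBIC).copy()
cv2.imwrite("pics/cw1.png",a)
for X in [(-126.5,-64,8),(111.5,-64,8),(0,-60,14),(0,74,14),(34,-60,48),(-22,-60,36),(124.6,0,144.5),(-124,-60,40)]:
    print(X,((proj(d,F2W(q,X))[0]-[200,0])*3.2).round(1))
E
```

```text
(-126.5, -64, 8) [ 72.6 375.6]
(111.5, -64, 8) [719.3 377.5]
(0, -60, 14) [417.3 365.9]
(0, 74, 14) [423.7 -63.6]
(34, -60, 48) [524.5 369.6]
(-22, -60, 36) [355.4 367.8]
(124.6, 0, 144.5) [1000.1  109.9]
(-124, -60, 40) [ 52.9 367.4]
```

View pics/cw1.png

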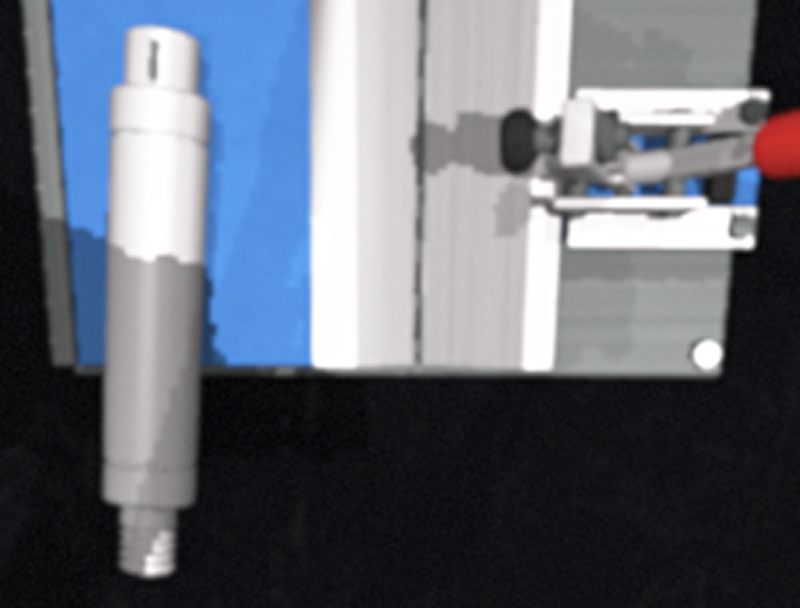

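```bash
python3 - <<'E'
from h import *
d=pickle.load(open("c1.pkl","rb"))["wrist"];q=np.load("fix.npy")
for uv in [(148,574),(150,503),(159.5,90),(163,28)]:
    w=backz(d,(uv[0]/3.2+200,uv[1]/3.2),51);print(uv,w.round(1),W2F(q,w).round(1))
E
```

```text
(148, 574) [466.3  71.3  51. ] [[ -93.8 -128.7   51. ]]
(150, 503) [491.1  72.1  51. ] [[ -91.7 -104.    51. ]]
(159.5, 90) [617.3  76.5  51. ] [[-81.2  21.9  51. ]]
(163, 28) [634.1  76.5  51. ] [[-79.2  38.6  51. ]]
```

>>> {"api": "carry_out", "payload": {"increments": [{"hand": 0,"tx": -0.8,"ty": -0.71,"tz": 0,"rx": 0,"ry": 0,"rz": 0},{"hand": 0,"tx": -0.8,"ty": -0.71,"tz": 0,"rx": 0,"ry": 0,"rz": 0},{"hand": 0,"tx": -0.8,"ty": -0.71,"tz": 0,"rx": 0,"ry": 0,"rz": 0},{"hand": 0,"tx": 0,"ty": 0,"tz": 0.8,"rx": 0,"ry": 0,"rz": 0},{"hand": 0,"tx": 0,"ty": 0,"tz": 0.8,"rx": 0,"ry": 0,"rz": 0},{"hand": 0,"tx": 0,"ty": 0,"tz": 0.8,"rx": 0,"ry": 0,"rz": 0},{"hand": 0,"tx": 0,"ty": 0,"tz": 0.8,"rx": 0,"ry": 0,"rz": 0},{"hand": 0,"tx": 0,"ty": 0,"tz": 0.8,"rx": 0,"ry": 0,"rz": 0},{"hand": 0,"tx": 0,"ty": 0,"tz": 0.8,"rx": 0,"ry": 0,"rz": 0},{"hand": 0,"tx": 0,"ty": 0,"tz": 0,"rx": 0,"ry": 0,"rz": 0}]}}

```text
time: 3.25
tcp_pos: [531.4, 71.8, 112.5]
tcp_rot: [179.5, 0.1, -83.3]
wrist_force: [-1.7, -0.2, -0.2]
finger_gap: 85.4
```

```bash
python3 -c "
from h import *
snap(['wrist','scene'],2)
a=cv2.imread('pics/scene2.png')[150:300,200:380];cv2.imwrite('pics/cs2.png',cv2.resize(a,None,fx=4,fy=4,interpolation=cv2.INTER_CUBIC))"
```

```text
t 3.35 tcp [534.6  72.  117. ] fix [-86.5 -60.8 117. ] rot [ 1.7988e+02  1.0000e-02 -8.3320e+01] F [ 0.  -0.1  0. ] gap 85.3
```

View pics/wrist2.png

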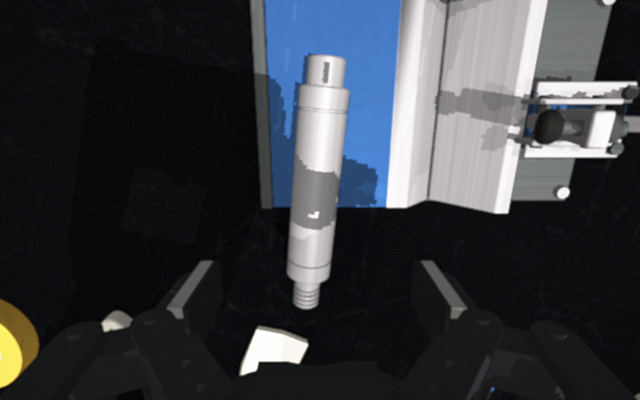

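View pics/cs2.png

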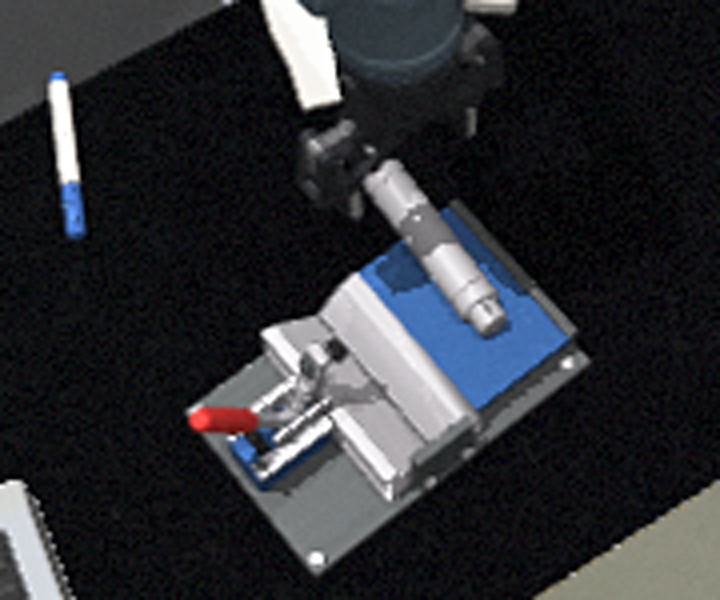

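The jaws straddle the journal evenly, with fingers at columns 210 and 425 and the spindle near column 315. I'll descend and close partway.

>>> {"api": "carry_out", "payload": {"increments": [{"hand": 0,"tx": 0,"ty": 0,"tz": 0.5,"rx": 0,"ry": 0,"rz": 0},{"hand": 0,"tx": 0,"ty": 0,"tz": 0.5,"rx": 0,"ry": 0,"rz": 0},{"hand": 0,"tx": 0,"ty": 0,"tz": 0.5,"rx": 0,"ry": 0,"rz": 0},{"hand": 0,"tx": 0,"ty": 0,"tz": 0.5,"rx": 0,"ry": 0,"rz": 0},{"hand": 0,"tx": 0,"ty": 0,"tz": 0.5,"rx": 0,"ry": 0,"rz": 0},{"hand": 60,"tx": 0,"ty": 0,"tz": 0,"rx": 0,"ry": 0,"rz": 0},{"hand": 100,"tx": 0,"ty": 0,"tz": 0,"rx": 0,"ry": 0,"rz": 0},{"hand": 125,"tx": 0,"ty": 0,"tz": 0,"rx": 0,"ry": 0,"rz": 0},{"hand": 125,"tx": 0,"ty": 0,"tz": 0,"rx": 0,"ry": 0,"rz": 0}]}}

```text
time: 4.1
tcp_pos: [536.8, 72.7, 44.2]
tcp_rot: [-179.8, -0.0, -83.2]
wrist_force: [-0.8, -0.4, -0.2]
finger_gap: 43.6
```

```bash
python3 -c "
from h import *
snap(['wrist','scene'],3)
a=cv2.imread('pics/scene3.png')[150:300,200:380];cv2.imwrite('pics/cs3.png',cv2.resize(a,None,fx=4,fy=4,interpolation=cv2.INTER_CUBIC))"
```

```text
t 4.2 tcp [536.4  72.9  43.7] fix [-87.1 -58.9  43.7] rot [-1.7987e+02 -3.0000e-02 -8.3240e+01] F [ 0.5 -0.3 -0.3] gap 43.8
```

View pics/wrist3.png

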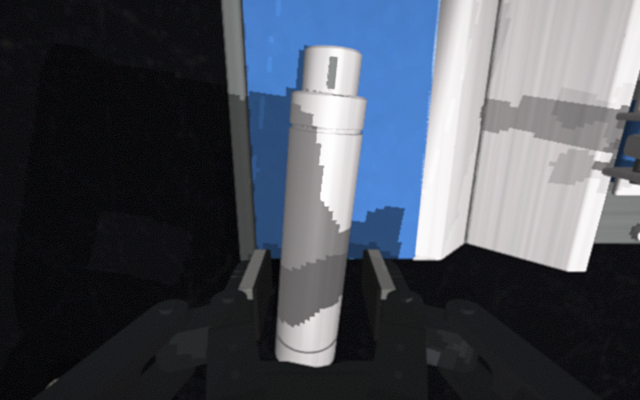

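View pics/cs3.png

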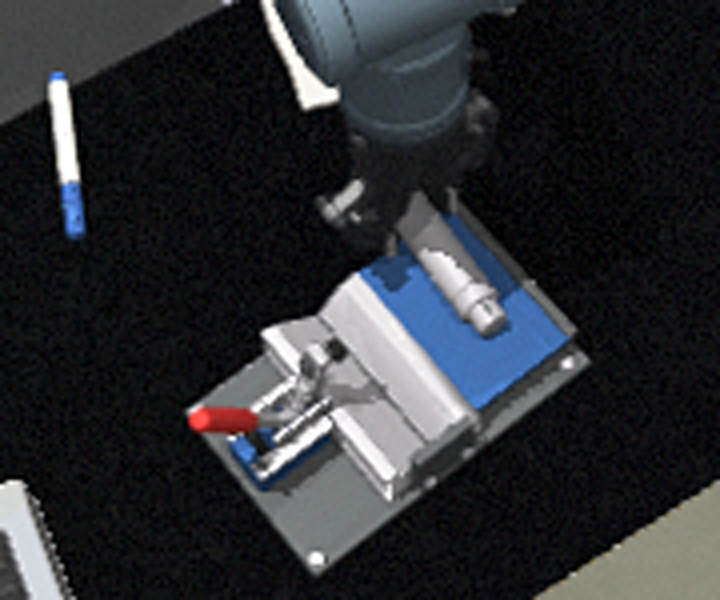

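>>> {"api": "carry_out", "payload": {"increments": [{"hand": 150,"tx": 0,"ty": 0,"tz": 0,"rx": 0,"ry": 0,"rz": 0},{"hand": 160,"tx": 0,"ty": 0,"tz": 0,"rx": 0,"ry": 0,"rz": 0},{"hand": 167,"tx": 0,"ty": 0,"tz": 0,"rx": 0,"ry": 0,"rz": 0},{"hand": 168,"tx": 0,"ty": 0,"tz": 0,"rx": 0,"ry": 0,"rz": 0},{"hand": 168,"tx": 0,"ty": 0,"tz": 0,"rx": 0,"ry": 0,"rz": 0}]}}

```text
time: 4.62
tcp_pos: [535.7, 72.8, 42.9]
tcp_rot: [-180.0, -0.0, -83.2]
wrist_force: [-2.2, -1.5, 5.9]
finger_gap: 29.6
```

```bash
python3 -c "
from h import *
snap(['wrist'],4)"
```

```text
t 4.6667 tcp [535.6  72.8  42.8] fix [-87.2 -59.7  42.8] rot [-1.7997e+02 -2.0000e-02 -8.3240e+01] F [-1.3 -1.3  4.4] gap 29.4
```

View pics/wrist4.png

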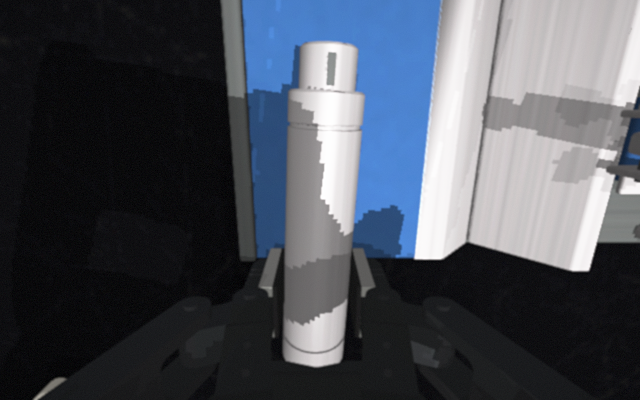

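Gripped at 29.4 mm and roughly aligned with the vee. I'll open slightly to a loose cage and roll it slowly.

>>> {"api": "carry_out", "payload": {"increments": [{"hand": 150,"tx": 0,"ty": 0,"tz": 0,"rx": 0,"ry": 0,"rz": 0},{"hand": 150,"tx": 0,"ty": 0,"tz": 0,"rx": 0,"ry": 0,"rz": 0},{"hand": 150,"tx": 0.05,"ty": 0,"tz": 0,"rx": 0,"ry": 0,"rz": 0},{"hand": 150,"tx": 0.1,"ty": 0,"tz": 0,"rx": 0,"ry": 0,"rz": 0},{"hand": 150,"tx": 0.1,"ty": 0,"tz": 0,"rx": 0,"ry": 0,"rz": 0},{"hand": 150,"tx": 0.1,"ty": 0,"tz": 0,"rx": 0,"ry": 0,"rz": 0},{"hand": 150,"tx": 0.1,"ty": 0,"tz": 0,"rx": 0,"ry": 0,"rz": 0},{"hand": 150,"tx": 0.1,"ty": 0,"tz": 0,"rx": 0,"ry": 0,"rz": 0},{"hand": 150,"tx": 0.1,"ty": 0,"tz": 0,"rx": 0,"ry": 0,"rz": 0},{"hand": 150,"tx": 0,"ty": 0,"tz": 0,"rx": 0,"ry": 0,"rz": 0}]}}

```text
time: 5.5
tcp_pos: [537.8, 52.9, 42.3]
tcp_rot: [-180.0, -0.0, -83.3]
wrist_force: [-0.2, -0.1, 0.4]
finger_gap: 35.5
```

```bash
python3 -c "
from h import *
snap(['wrist'],5)"
```

```text
t 5.55 tcp [537.7  53.2  42.2] fix [-67.5 -60.   42.2] rot [ 1.800e+02 -1.000e-02 -8.327e+01] F [0.6 0.5 0.4] gap 35.2
```

View pics/wrist5.png

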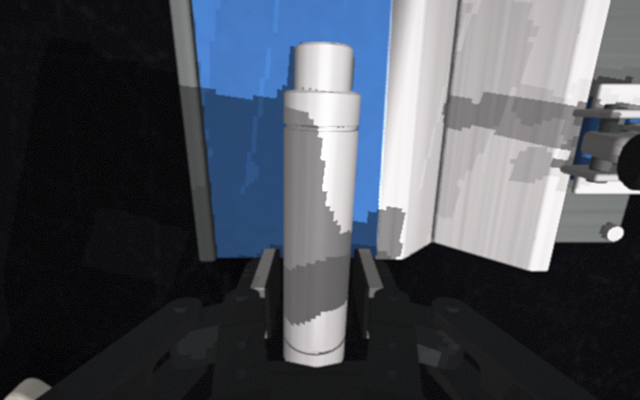

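It is rolling: the keyway has turned out of view, and the spindle is straight and caged. I'll continue to the lip.

>>> {"api": "carry_out", "payload": {"increments": [{"hand": 150,"tx": 0.1,"ty": 0,"tz": 0,"rx": 0,"ry": 0,"rz": 0},{"hand": 150,"tx": 0.1,"ty": 0,"tz": 0,"rx": 0,"ry": 0,"rz": 0},{"hand": 150,"tx": 0.1,"ty": 0,"tz": 0,"rx": 0,"ry": 0,"rz": 0},{"hand": 150,"tx": 0.1,"ty": 0,"tz": 0,"rx": 0,"ry": 0,"rz": 0},{"hand": 150,"tx": 0.1,"ty": 0,"tz": 0,"rx": 0,"ry": 0,"rz": 0},{"hand": 150,"tx": 0.1,"ty": 0,"tz": 0,"rx": 0,"ry": 0,"rz": 0},{"hand": 150,"tx": 0.1,"ty": 0,"tz": 0,"rx": 0,"ry": 0,"rz": 0},{"hand": 150,"tx": 0.1,"ty": 0,"tz": 0,"rx": 0,"ry": 0,"rz": 0},{"hand": 150,"tx": 0.1,"ty": 0,"tz": 0,"rx": 0,"ry": 0,"rz": 0},{"hand": 150,"tx": 0.1,"ty": 0,"tz": 0,"rx": 0,"ry": 0,"rz": 0}]}}

```text
time: 6.38
tcp_pos: [541.2, 23.5, 42.3]
tcp_rot: [-180.0, 0.0, -83.2]
wrist_force: [-0.1, -0.2, 0.0]
finger_gap: 35.3
```

>>> {"api": "carry_out", "payload": {"increments": [{"hand": 150,"tx": 0.1,"ty": 0,"tz": 0,"rx": 0,"ry": 0,"rz": 0},{"hand": 150,"tx": 0.1,"ty": 0,"tz": 0,"rx": 0,"ry": 0,"rz": 0},{"hand": 150,"tx": 0.1,"ty": 0,"tz": 0,"rx": 0,"ry": 0,"rz": 0},{"hand": 150,"tx": 0.1,"ty": 0,"tz": 0,"rx": 0,"ry": 0,"rz": 0},{"hand": 150,"tx": 0.1,"ty": 0,"tz": 0,"rx": 0,"ry": 0,"rz": 0},{"hand": 150,"tx": 0.1,"ty": 0,"tz": 0,"rx": 0,"ry": 0,"rz": 0},{"hand": 150,"tx": 0,"ty": 0,"tz": 0,"rx": 0,"ry": 0,"rz": 0}]}}

```text
time: 6.97
tcp_pos: [543.4, 5.0, 42.3]
tcp_rot: [-180.0, -0.1, -83.3]
wrist_force: [-0.5, -2.8, 0.1]
finger_gap: 35.4
```

```bash
python3 -c "
from h import *
snap(['wrist','scene'],6)
a=cv2.imread('pics/scene6.png')[150:300,200:380];cv2.imwrite('pics/cs6.png',cv2.resize(a,None,fx=4,fy=4,interpolation=cv2.INTER_CUBIC))"
```

```text
t 7.0667 tcp [543.4   5.1  42.4] fix [-19.  -59.9  42.4] rot [-1.800e+02 -6.000e-02 -8.325e+01] F [ 0.7 -4.6  0.7] gap 35.5
```

View pics/wrist6.png

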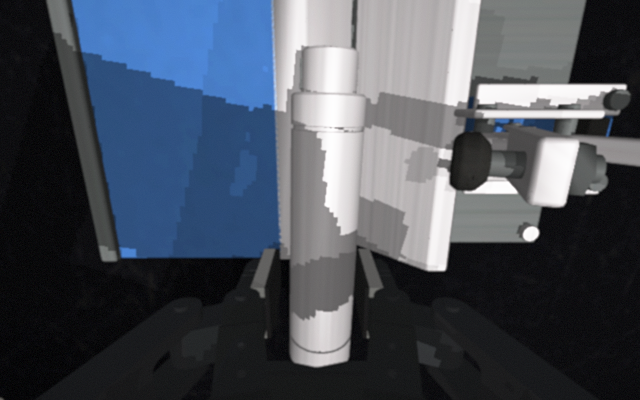

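View pics/cs6.png

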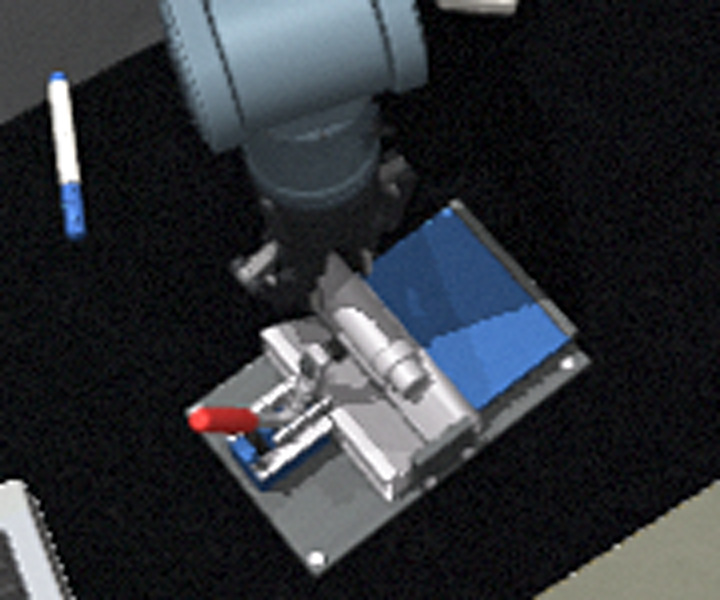

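The spindle has begun to drop past the lip and leans on the leading finger (F ≈ 4.6 N). I'll ease it down while rising slightly, so that the finger clears the far flank.

>>> {"api": "carry_out", "payload": {"increments": [{"hand": 150,"tx": 0.08,"ty": 0,"tz": -0.03,"rx": 0,"ry": 0,"rz": 0},{"hand": 150,"tx": 0.08,"ty": 0,"tz": -0.03,"rx": 0,"ry": 0,"rz": 0},{"hand": 150,"tx": 0.08,"ty": 0,"tz": -0.03,"rx": 0,"ry": 0,"rz": 0},{"hand": 150,"tx": 0.08,"ty": 0,"tz": -0.03,"rx": 0,"ry": 0,"rz": 0},{"hand": 150,"tx": 0.06,"ty": 0,"tz": -0.03,"rx": 0,"ry": 0,"rz": 0},{"hand": 145,"tx": 0,"ty": 0,"tz": -0.02,"rx": 0,"ry": 0,"rz": 0},{"hand": 140,"tx": 0,"ty": 0,"tz": -0.02,"rx": 0,"ry": 0,"rz": 0},{"hand": 130,"tx": 0,"ty": 0,"tz": -0.02,"rx": 0,"ry": 0,"rz": 0},{"hand": 115,"tx": 0,"ty": 0,"tz": -0.02,"rx": 0,"ry": 0,"rz": 0},{"hand": 115,"tx": 0,"ty": 0,"tz": 0,"rx": 0,"ry": 0,"rz": 0}]}}

```text
time: 7.9
tcp_pos: [544.6, -5.2, 49.3]
tcp_rot: [-180.0, 0.0, -83.2]
wrist_force: [-0.7, 0.2, 0.0]
finger_gap: 46.8
```

```bash
python3 -c "
from h import *
snap(['wrist','scene'],7)
a=cv2.imread('pics/scene7.png')[150:300,200:380];cv2.imwrite('pics/cs7.png',cv2.resize(a,None,fx=4,fy=4,interpolation=cv2.INTER_CUBIC))"
```

```text
t 8.0 tcp [544.6  -5.2  49.2] fix [ -8.6 -60.   49.2] rot [-180.      0.    -83.23] F [ 0.1  0.1 -0. ] gap 46.8
```

View pics/wrist7.png

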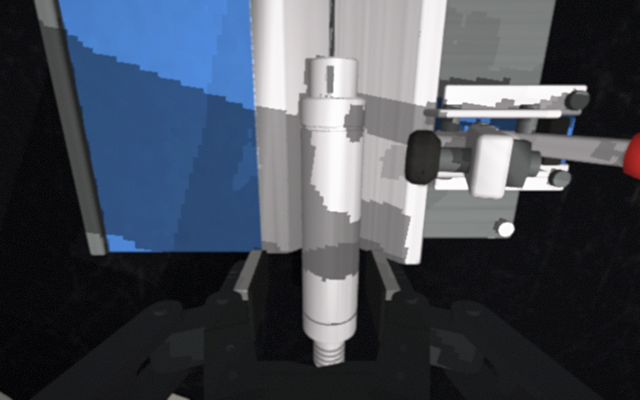

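View pics/cs7.png

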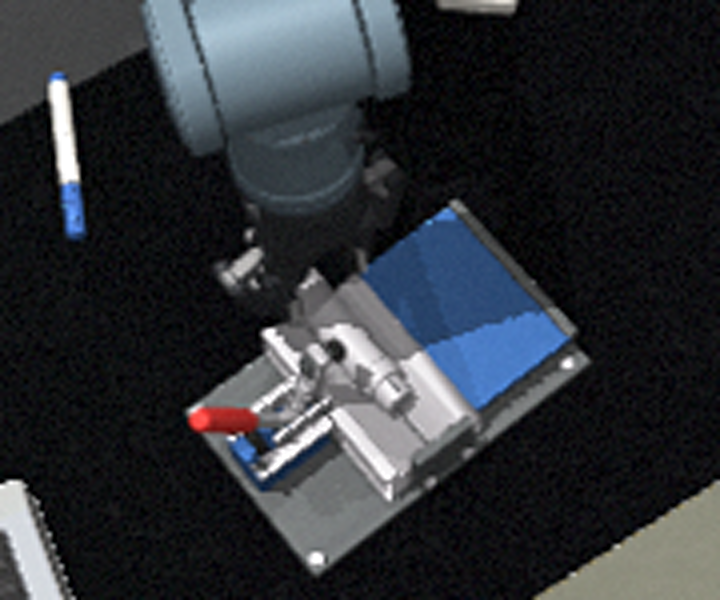

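The spindle is seated in the vee. I'll rise, retreat along −y beyond the thread end, and close the fingers.

>>> {"api": "carry_out", "payload": {"increments": [{"hand": 115,"tx": 0,"ty": 0,"tz": -0.5,"rx": 0,"ry": 0,"rz": 0},{"hand": 115,"tx": 0,"ty": 0,"tz": -0.8,"rx": 0,"ry": 0,"rz": 0},{"hand": 115,"tx": 0,"ty": 0,"tz": -0.9,"rx": 0,"ry": 0,"rz": 0},{"hand": 180,"tx": 0.07,"ty": 0.8,"tz": -0.5,"rx": 0,"ry": 0,"rz": 0},{"hand": 255,"tx": 0.07,"ty": 0.9,"tz": 0,"rx": 0,"ry": 0,"rz": 0},{"hand": 255,"tx": 0.07,"ty": 0.9,"tz": 0,"rx": 0,"ry": 0,"rz": 0},{"hand": 255,"tx": 0.07,"ty": 0.9,"tz": 0,"rx": 0,"ry": 0,"rz": 0},{"hand": 255,"tx": 0,"ty": 0,"tz": 0,"rx": 0,"ry": 0,"rz": 0},{"hand": 255,"tx": 0,"ty": 0,"tz": 0,"rx": 0,"ry": 0,"rz": 0}]}}

```text
time: 8.75
tcp_pos: [440.5, -26.0, 130.2]
tcp_rot: [-180.0, -0.0, -83.3]
wrist_force: [0.4, 0.2, 0.6]
finger_gap: 0.3
```

```bash
python3 -c "
from h import *
snap(['wrist'],8)"
```

```text
t 8.8 tcp [441.7 -26.2 130.6] fix [ 1.000e-01 -1.646e+02  1.306e+02] rot [-1.7992e+02 -3.0000e-02 -8.3270e+01] F [0.2 0.3 0.5] gap 0.1
```

View pics/wrist8.png

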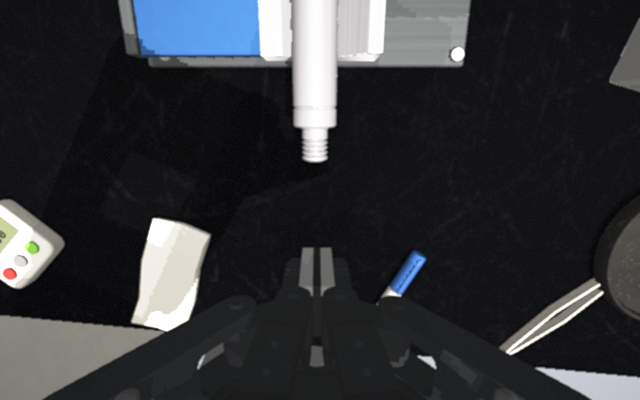

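```bash
python3 - <<'E'
from h import *
d=pickle.load(open("c8.pkl","rb"))["wrist"];q=np.load("fix.npy")
for uv in [(315.5,161),(315,126)]:
    w=backz(d,uv,35);print(uv,W2F(q,w).round(1))
for X in [(0,-60,14),(-126.5,-64,8),(111.5,-64,8)]:print(proj(d,F2W(q,X)).round(1))
E
```

```text
(315.5, 161) [[-1.000e-01 -1.304e+02  3.500e+01]]
(315, 126) [[  -0.4 -105.3   35. ]]
[[315.5  60.8]]
[[148.1  67.8]]
[[463.1  67.3]]
```

The thread end is at (315.5,161), which gives fixture y ≈ −130, so about 36 mm to push. I'll go down to axis height and approach.

>>> {"api": "carry_out", "payload": {"increments": [{"hand": 255,"tx": 0,"ty": 0,"tz": 0.8,"rx": 0,"ry": 0,"rz": 0},{"hand": 255,"tx": 0,"ty": 0,"tz": 0.8,"rx": 0,"ry": 0,"rz": 0},{"hand": 255,"tx": 0,"ty": 0,"tz": 0.8,"rx": 0,"ry": 0,"rz": 0},{"hand": 255,"tx": 0,"ty": 0,"tz": 0.7,"rx": 0,"ry": 0,"rz": 0},{"hand": 255,"tx": 0,"ty": 0,"tz": 0.35,"rx": 0,"ry": 0,"rz": 0},{"hand": 255,"tx": 0,"ty": -0.25,"tz": 0,"rx": 0,"ry": 0,"rz": 0},{"hand": 255,"tx": 0,"ty": -0.25,"tz": 0,"rx": 0,"ry": 0,"rz": 0},{"hand": 255,"tx": 0,"ty": -0.1,"tz": 0,"rx": 0,"ry": 0,"rz": 0},{"hand": 255,"tx": 0,"ty": 0,"tz": 0,"rx": 0,"ry": 0,"rz": 0}]}}

```text
time: 9.55
tcp_pos: [462.0, -24.3, 28.0]
tcp_rot: [-179.8, -0.1, -83.2]
wrist_force: [0.5, -0.3, 0.0]
finger_gap: 0.2
```

>>> {"api": "carry_out", "payload": {"increments": [{"hand": 255,"tx": 0,"ty": -0.1,"tz": 0,"rx": 0,"ry": 0,"rz": 0},{"hand": 255,"tx": 0,"ty": -0.1,"tz": 0,"rx": 0,"ry": 0,"rz": 0},{"hand": 255,"tx": 0,"ty": -0.1,"tz": 0,"rx": 0,"ry": 0,"rz": 0}]}}

```text
time: 9.8
tcp_pos: [467.1, -22.7, 26.7]
tcp_rot: [179.9, 0.0, -83.2]
wrist_force: [-5.3, -1.3, 1.6]
finger_gap: -0.0
```

```bash
python3 -c "
from h import *
snap(['wrist'],9)"
```

```text
t 9.85 tcp [467.7 -22.8  26.8] fix [  -0.3 -138.4   26.8] rot [ 1.799e+02  2.000e-02 -8.322e+01] F [-3.5 -0.   1.6] gap -0.1
```

View pics/wrist9.png

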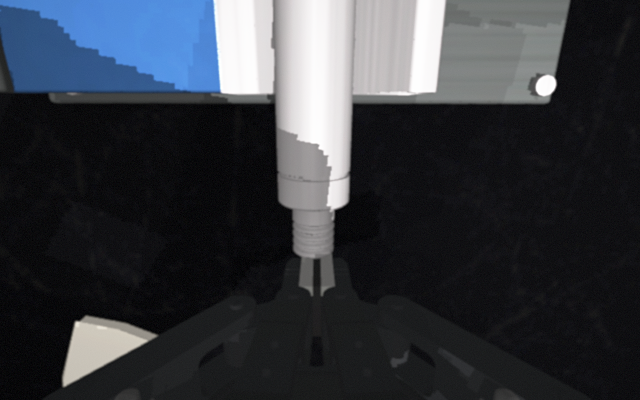

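Contact at about 5 N, with the thread tip touching the fingers at (316,258). I'll push on.

>>> {"api": "carry_out", "payload": {"increments": [{"hand": 255,"tx": 0,"ty": -0.1,"tz": 0,"rx": 0,"ry": 0,"rz": 0},{"hand": 255,"tx": 0,"ty": -0.1,"tz": 0,"rx": 0,"ry": 0,"rz": 0},{"hand": 255,"tx": 0,"ty": -0.1,"tz": 0,"rx": 0,"ry": 0,"rz": 0},{"hand": 255,"tx": 0,"ty": -0.1,"tz": 0,"rx": 0,"ry": 0,"rz": 0},{"hand": 255,"tx": 0,"ty": -0.1,"tz": 0,"rx": 0,"ry": 0,"rz": 0},{"hand": 255,"tx": 0,"ty": -0.1,"tz": 0,"rx": 0,"ry": 0,"rz": 0},{"hand": 255,"tx": 0,"ty": -0.1,"tz": 0,"rx": 0,"ry": 0,"rz": 0},{"hand": 255,"tx": 0,"ty": -0.1,"tz": 0,"rx": 0,"ry": 0,"rz": 0},{"hand": 255,"tx": 0,"ty": -0.07,"tz": 0,"rx": 0,"ry": 0,"rz": 0}]}}

```text
time: 10.6
tcp_pos: [491.8, -19.7, 26.4]
tcp_rot: [179.7, 0.0, -83.2]
wrist_force: [-10.0, -2.2, 7.7]
finger_gap: 0.1
```

>>> {"api": "carry_out", "payload": {"increments": [{"hand": 255,"tx": 0,"ty": -0.04,"tz": 0,"rx": 0,"ry": 0,"rz": 0},{"hand": 255,"tx": 0,"ty": -0.04,"tz": 0,"rx": 0,"ry": 0,"rz": 0}]}}

```text
time: 10.77
tcp_pos: [493.8, -19.5, 26.4]
tcp_rot: [179.7, 0.1, -83.2]
wrist_force: [-12.0, -2.4, 8.5]
finger_gap: 0.1
```

>>> {"api": "carry_out", "payload": {"increments": [{"hand": 255,"tx": 0,"ty": -0.04,"tz": 0,"rx": 0,"ry": 0,"rz": 0},{"hand": 255,"tx": 0,"ty": -0.03,"tz": 0,"rx": 0,"ry": 0,"rz": 0}]}}

```text
time: 10.93
tcp_pos: [495.8, -19.3, 26.4]
tcp_rot: [179.7, 0.0, -83.2]
wrist_force: [-10.9, -2.5, 8.8]
finger_gap: -0.2
```

>>> {"api": "carry_out", "payload": {"increments": [{"hand": 255,"tx": 0,"ty": -0.04,"tz": 0,"rx": 0,"ry": 0,"rz": 0},{"hand": 255,"tx": 0,"ty": -0.04,"tz": 0,"rx": 0,"ry": 0,"rz": 0}]}}

```text
time: 11.1
tcp_pos: [498.2, -19.0, 26.4]
tcp_rot: [179.7, 0.0, -83.2]
wrist_force: [-11.0, -2.4, 9.5]
finger_gap: 0.1
```

>>> {"api": "carry_out", "payload": {"increments": [{"hand": 255,"tx": 0,"ty": -0.04,"tz": 0,"rx": 0,"ry": 0,"rz": 0}]}}

```text
time: 11.18
tcp_pos: [499.5, -18.9, 26.5]
tcp_rot: [179.7, 0.0, -83.2]
wrist_force: [-10.5, -2.6, 9.6]
finger_gap: 0.1
```

>>> {"api": "carry_out", "payload": {"increments": [{"hand": 255,"tx": 0,"ty": -0.04,"tz": 0,"rx": 0,"ry": 0,"rz": 0}]}}

```text
time: 11.27
tcp_pos: [500.7, -18.8, 26.5]
tcp_rot: [179.7, 0.0, -83.2]
wrist_force: [-11.1, -2.6, 9.1]
finger_gap: -0.4
```

```bash
python3 -c "
from h import *
snap(['wrist','scene'],10)
a=cv2.imread('pics/scene10.png')[200:280,240:340];cv2.imwrite('pics/cs10.png',cv2.resize(a,None,fx=7,fy=7,interpolation=cv2.INTER_CUBIC))"
```

```text
t 11.3667 tcp [501.  -18.7  26.5] fix [  -0.3 -104.8   26.5] rot [ 1.7971e+02  4.0000e-02 -8.3210e+01] F [-9.7 -3.1  7.8] gap -0.3
```

View pics/cs10.png

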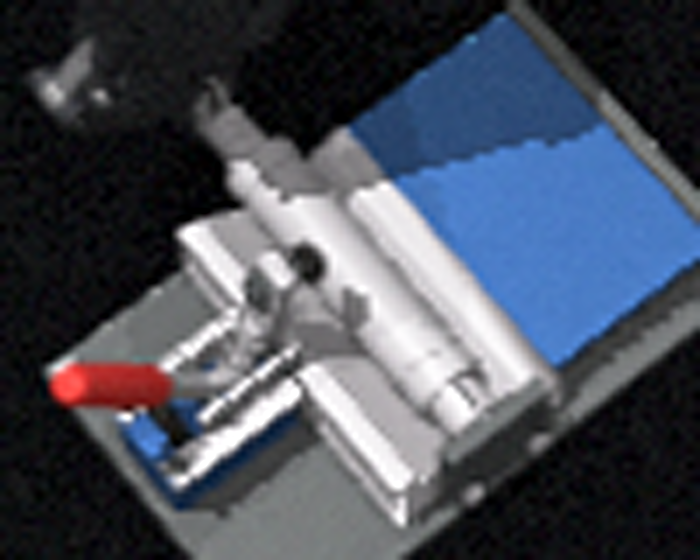

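View pics/wrist10.png

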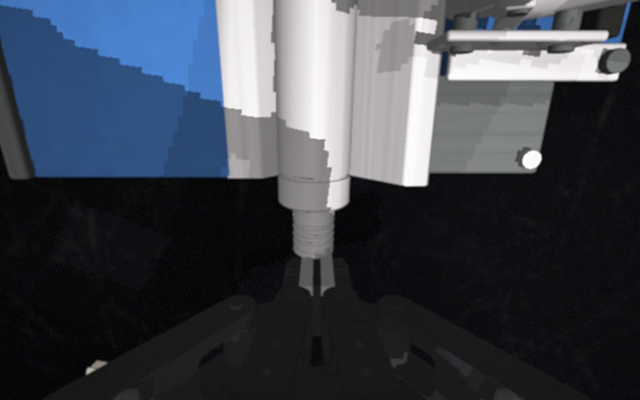

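Close to the stop, still sliding at about 11 N. I'll keep going in single rows until the force jumps.

>>> {"api": "carry_out", "payload": {"increments": [{"hand": 255,"tx": 0,"ty": -0.03,"tz": 0,"rx": 0,"ry": 0,"rz": 0}]}}

```text
time: 11.45
tcp_pos: [501.1, -18.7, 26.4]
tcp_rot: [179.6, 0.0, -83.2]
wrist_force: [-15.9, -4.9, 13.2]
finger_gap: 0.1
```

>>> {"api": "carry_out", "payload": {"increments": [{"hand": 255,"tx": 0,"ty": -0.03,"tz": 0,"rx": 0,"ry": 0,"rz": 0}]}}

```text
time: 11.53
tcp_pos: [501.0, -18.7, 26.4]
tcp_rot: [179.5, 0.1, -83.2]
wrist_force: [-20.4, -4.5, 16.7]
finger_gap: 0.3
```

>>> {"api": "carry_out", "payload": {"increments": [{"hand": 255,"tx": 0,"ty": -0.03,"tz": 0,"rx": 0,"ry": 0,"rz": 0}]}}

```text
time: 11.62
tcp_pos: [501.1, -18.6, 26.3]
tcp_rot: [179.4, 0.1, -83.2]
wrist_force: [-22.9, -6.1, 19.5]
finger_gap: 0.1
```

The force jumped to 23 N with no movement at y = −104.7, where I predicted −104.5, so it is against the stop. I'll back off.

>>> {"api": "carry_out", "payload": {"increments": [{"hand": 255,"tx": 0,"ty": 0.1,"tz": 0,"rx": 0,"ry": 0,"rz": 0},{"hand": 255,"tx": 0,"ty": 0.3,"tz": 0,"rx": 0,"ry": 0,"rz": 0},{"hand": 255,"tx": 0,"ty": 0.8,"tz": 0,"rx": 0,"ry": 0,"rz": 0},{"hand": 255,"tx": 0,"ty": 0.8,"tz": -0.3,"rx": 0,"ry": 0,"rz": 0},{"hand": 255,"tx": 0,"ty": 0,"tz": -0.9,"rx": 0,"ry": 0,"rz": 0},{"hand": 255,"tx": 0,"ty": 0,"tz": -0.9,"rx": 0,"ry": 0,"rz": 0},{"hand": 255,"tx": 0,"ty": 0,"tz": -0.9,"rx": 0,"ry": 0,"rz": 0},{"hand": 255,"tx": 0,"ty": 0,"tz": -0.9,"rx": 0,"ry": 0,"rz": 0},{"hand": 255,"tx": 0,"ty": 0,"tz": 0,"rx": 0,"ry": 0,"rz": 0}]}}

```text
time: 12.37
tcp_pos: [450.1, -26.6, 149.3]
tcp_rot: [-179.4, -0.3, -83.2]
wrist_force: [0.8, -0.8, -0.4]
finger_gap: 0.1
```

```bash
python3 -c "
from h import *
d=snap(['wrist','top','scene'],11)
a=cv2.imread('pics/top11.png')[150:250,290:410];cv2.imwrite('pics/ct11.png',cv2.resize(a,None,fx=6,fy=6,interpolation=cv2.INTER_CUBIC))
q=np.load('fix.npy')
for X in [(0,-94,35.2),(0,-70,35.2)]:print(proj(d['wrist'],F2W(q,X)))
"
```

```text
t 12.5167 tcp [446.4 -25.4 143.6] fix [  -0.2 -159.9  143.6] rot [-1.7994e+02 -2.0000e-02 -8.3240e+01] F [-0.4 -0.3 -1. ] gap -0.3
[[313.00516917 123.33282121]]
[[312.89765472  90.36882531]]
```

View pics/wrist11.png

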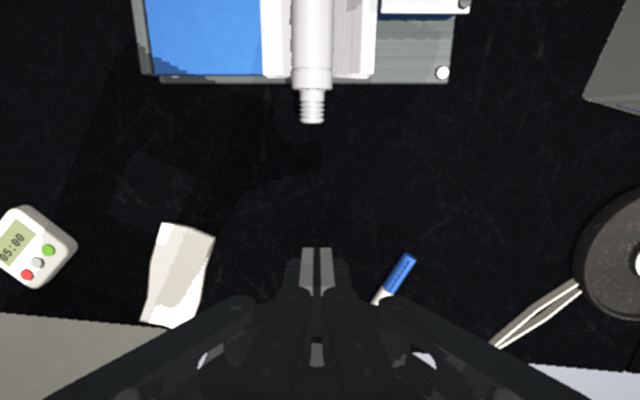

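View pics/ct11.png

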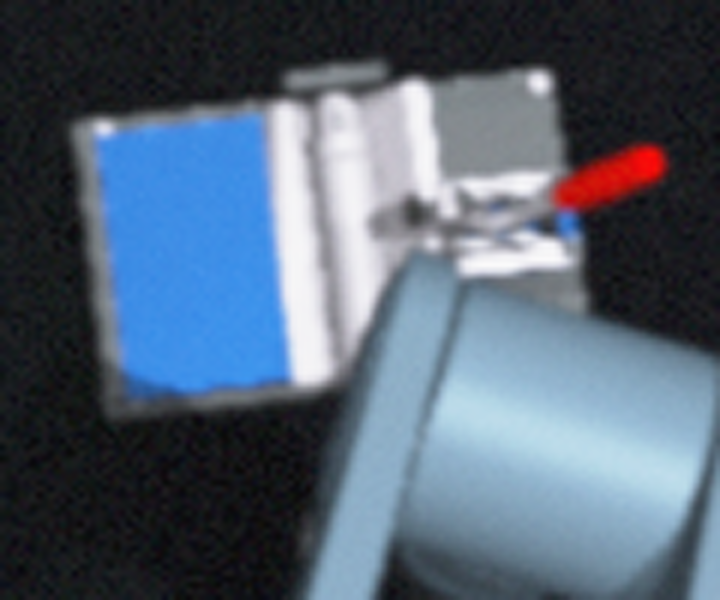

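The thread end is at (312,123.5) against a predicted (313,123.3) for "at stop", so it is seated and untouched with the clamp open. Next, go over to the vee side of the lever grip.

>>> {"api": "carry_out", "payload": {"increments": [{"hand": 255,"tx": 0,"ty": 0,"tz": -0.95,"rx": 0,"ry": 0,"rz": 0},{"hand": 255,"tx": 0,"ty": 0,"tz": -0.95,"rx": 0,"ry": 0,"rz": 0},{"hand": 255,"tx": 0.48,"ty": -0.85,"tz": 0,"rx": 0,"ry": 0,"rz": 0},{"hand": 255,"tx": 0.48,"ty": -0.85,"tz": 0,"rx": 0,"ry": 0,"rz": 0},{"hand": 255,"tx": 0.48,"ty": -0.85,"tz": 0,"rx": 0,"ry": 0,"rz": 0},{"hand": 255,"tx": 0.48,"ty": -0.85,"tz": 0,"rx": 0,"ry": 0,"rz": 0},{"hand": 255,"tx": 0.48,"ty": -0.85,"tz": 0,"rx": 0,"ry": 0,"rz": 0},{"hand": 255,"tx": 0.48,"ty": -0.85,"tz": 0,"rx": 0,"ry": 0,"rz": 0},{"hand": 255,"tx": 0,"ty": -0.2,"tz": 0,"rx": 0,"ry": 0,"rz": 0},{"hand": 255,"tx": 0,"ty": 0,"tz": 0,"rx": 0,"ry": 0,"rz": 0}]}}

```text
time: 13.35
tcp_pos: [614.6, -92.7, 197.9]
tcp_rot: [179.8, 0.1, -83.3]
wrist_force: [-0.8, 0.3, -0.8]
finger_gap: -0.2
```

```bash
python3 -c "
from h import *
d=snap(['wrist','scene'],12)
a=cv2.imread('pics/scene12.png')[180:300,220:360];cv2.imwrite('pics/cs12.png',cv2.resize(a,None,fx=5,fy=5,interpolation=cv2.INTER_CUBIC))"
```

```text
t 13.45 tcp [613.  -91.8 198.7] fix [ 85.4  -2.2 198.7] rot [ 1.7981e+02  1.0000e-01 -8.3220e+01] F [ 0.4 -1.1  0. ] gap 0.1
```

View pics/wrist12.png

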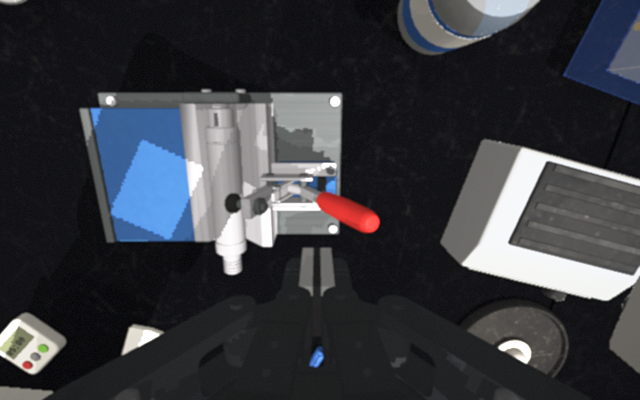

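View pics/cs12.png

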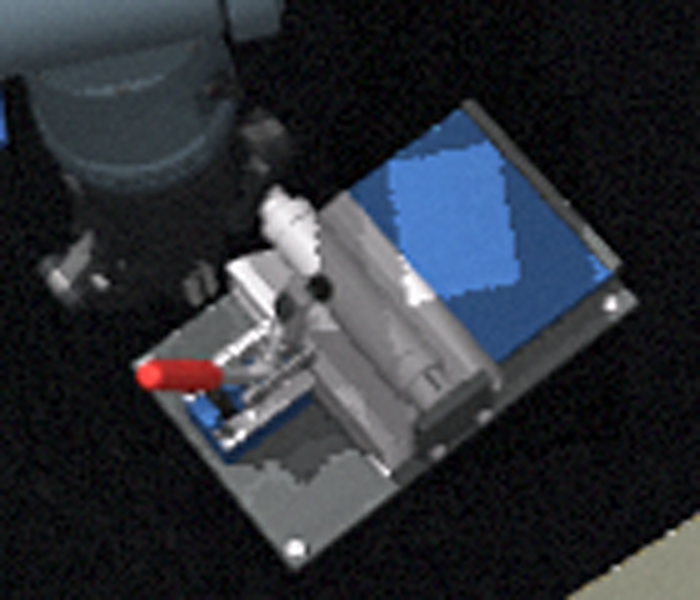

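```bash
python3 -c "
from h import *
d=pickle.load(open('c12.pkl','rb'))['wrist'];q=np.load('fix.npy')
for dx in (-15,-10,-5,0,5,10,15):print(dx,proj(d,F2W(q,(85.4+dx,-2.2+11,198.7))).round(1))
print(proj(d,F2W(q,(124.6,0,144.5))),proj(d,F2W(q,(111.6,0,122))))"
```

```text
-15 [[281.3 248.9]]
-10 [[291.8 248.9]]
-5 [[302.3 248.9]]
0 [[312.8 248.9]]
5 [[323.2 248.9]]
10 [[333.7 248.9]]
15 [[344.2 248.9]]
[[374.67858306 225.11667397]] [[351.0035418  213.69647724]]
```

The lever model fits: the grip end is predicted at (375,225) and seen at (373,222). The tip half-width is about 8 mm. I'll descend and follow the arc.

>>> {"api": "carry_out", "payload": {"increments": [{"hand": 255,"tx": 0,"ty": -0.07,"tz": 0.8,"rx": 0,"ry": 0,"rz": 0},{"hand": 255,"tx": 0,"ty": 0,"tz": 0.8,"rx": 0,"ry": 0,"rz": 0},{"hand": 255,"tx": 0,"ty": 0,"tz": 0.8,"rx": 0,"ry": 0,"rz": 0},{"hand": 255,"tx": 0.19,"ty": 0,"tz": 0,"rx": 0,"ry": 0,"rz": 0},{"hand": 255,"tx": 0.19,"ty": 0,"tz": 0,"rx": 0,"ry": 0,"rz": 0},{"hand": 255,"tx": 0.19,"ty": 0,"tz": 0.1,"rx": 0,"ry": 0,"rz": 0},{"hand": 255,"tx": 0.18,"ty": 0,"tz": 0.1,"rx": 0,"ry": 0,"rz": 0},{"hand": 255,"tx": 0,"ty": 0,"tz": 0,"rx": 0,"ry": 0,"rz": 0}]}}

```text
time: 14.12
tcp_pos: [619.9, -116.2, 123.9]
tcp_rot: [-179.9, -0.1, -83.3]
wrist_force: [0.2, 0.6, 0.0]
finger_gap: -0.1
```

```bash
python3 -c "
from h import *
d=snap(['wrist','scene'],13)
a=cv2.imread('pics/scene13.png')[180:300,220:360];cv2.imwrite('pics/cs13.png',cv2.resize(a,None,fx=5,fy=5,interpolation=cv2.INTER_CUBIC))"
```

```text
t 14.2167 tcp [ 619.8 -115.5  123.8] fix [109.8   1.7 123.8] rot [-1.7991e+02 -6.0000e-02 -8.3280e+01] F [ 0.  -0.3  0.5] gap -0.5
```

View pics/wrist13.png

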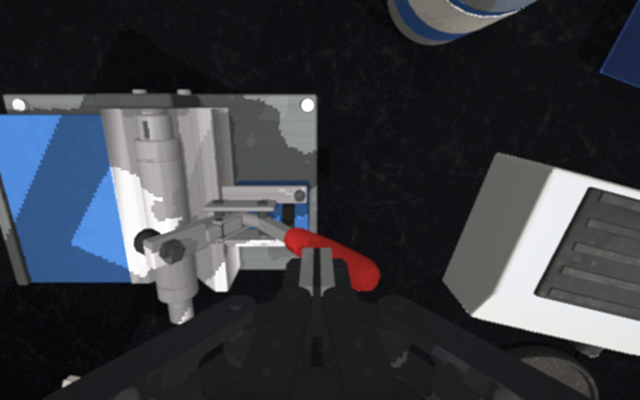

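View pics/cs13.png

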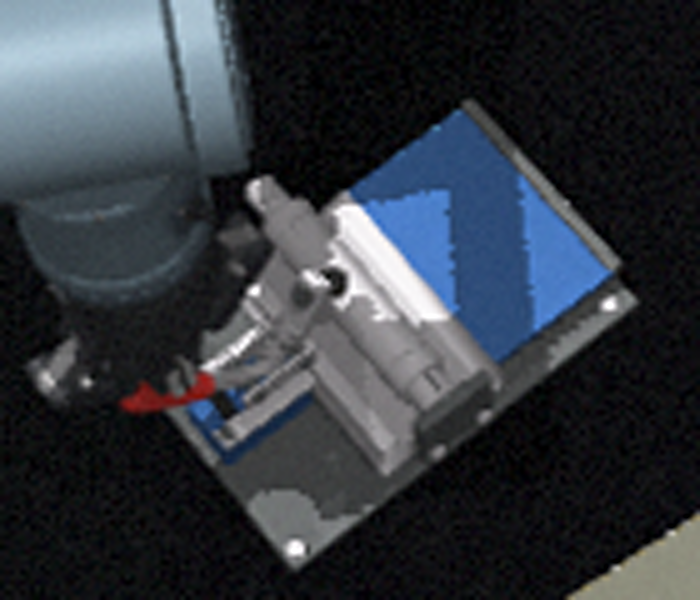

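The finger is on the grip and the lever has started down. I'll continue the arc.

>>> {"api": "carry_out", "payload": {"increments": [{"hand": 255,"tx": 0.14,"ty": 0.02,"tz": 0.2,"rx": 0,"ry": 0,"rz": 0},{"hand": 255,"tx": 0.13,"ty": 0.02,"tz": 0.2,"rx": 0,"ry": 0,"rz": 0},{"hand": 255,"tx": 0.14,"ty": 0,"tz": 0.16,"rx": 0,"ry": 0,"rz": 0},{"hand": 255,"tx": 0.14,"ty": 0,"tz": 0.16,"rx": 0,"ry": 0,"rz": 0},{"hand": 255,"tx": 0.11,"ty": 0,"tz": 0.18,"rx": 0,"ry": 0,"rz": 0},{"hand": 255,"tx": 0.11,"ty": 0,"tz": 0.18,"rx": 0,"ry": 0,"rz": 0},{"hand": 255,"tx": 0,"ty": 0,"tz": 0,"rx": 0,"ry": 0,"rz": 0}]}}

```text
time: 14.8
tcp_pos: [620.0, -138.2, 88.6]
tcp_rot: [179.9, 0.0, -83.3]
wrist_force: [0.4, 0.3, 0.7]
finger_gap: 0.0
```

>>> {"api": "carry_out", "payload": {"increments": [{"hand": 255,"tx": 0.08,"ty": 0,"tz": 0.2,"rx": 0,"ry": 0,"rz": 0},{"hand": 255,"tx": 0.07,"ty": 0,"tz": 0.19,"rx": 0,"ry": 0,"rz": 0}]}}

```text
time: 14.97
tcp_pos: [621.0, -142.2, 78.3]
tcp_rot: [180.0, 0.0, -83.2]
wrist_force: [-1.6, 0.7, 4.2]
finger_gap: 0.1
```

```bash
python3 -c "
from h import *
d=snap(['wrist'],14)"
```

```text
t 15.0167 tcp [ 620.6 -142.3   76.9] fix [136.5  -0.7  76.9] rot [ 1.7992e+02  4.0000e-02 -8.3240e+01] F [ 1.  -0.7  1.7] gap 0.2
```

View pics/wrist14.png

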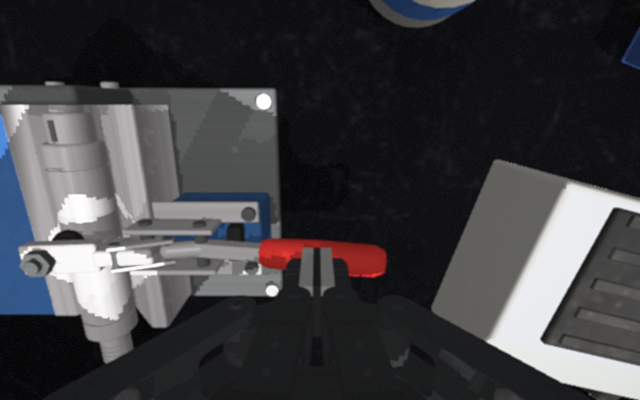

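The pad is on the spindle and the lever is nearly level. I'll press to the stop, watching the force.

>>> {"api": "carry_out", "payload": {"increments": [{"hand": 255,"tx": 0.02,"ty": 0,"tz": 0.1,"rx": 0,"ry": 0,"rz": 0}]}}

```text
time: 15.1
tcp_pos: [621.1, -142.9, 75.2]
tcp_rot: [180.0, 0.0, -83.2]
wrist_force: [-2.0, -0.1, 3.3]
finger_gap: -0.2
```

>>> {"api": "carry_out", "payload": {"increments": [{"hand": 255,"tx": 0.02,"ty": 0,"tz": 0.1,"rx": 0,"ry": 0,"rz": 0}]}}

```text
time: 15.18
tcp_pos: [621.1, -143.5, 72.3]
tcp_rot: [180.0, 0.0, -83.2]
wrist_force: [-0.1, -0.4, 1.9]
finger_gap: -0.1
```

>>> {"api": "carry_out", "payload": {"increments": [{"hand": 255,"tx": 0,"ty": 0,"tz": 0.05,"rx": 0,"ry": 0,"rz": 0}]}}

```text
time: 15.27
tcp_pos: [621.2, -143.5, 70.6]
tcp_rot: [180.0, -0.0, -83.2]
wrist_force: [-1.4, -0.5, 6.5]
finger_gap: 0.0
```

>>> {"api": "carry_out", "payload": {"increments": [{"hand": 255,"tx": 0,"ty": 0,"tz": 0.05,"rx": 0,"ry": 0,"rz": 0}]}}

```text
time: 15.35
tcp_pos: [621.4, -143.7, 70.3]
tcp_rot: [180.0, -0.0, -83.2]
wrist_force: [-6.9, 1.1, 15.1]
finger_gap: -0.0
```

>>> {"api": "carry_out", "payload": {"increments": [{"hand": 255,"tx": 0,"ty": 0,"tz": 0.05,"rx": 0,"ry": 0,"rz": 0}]}}

```text
time: 15.43
tcp_pos: [621.5, -143.7, 70.0]
tcp_rot: [180.0, -0.0, -83.2]
wrist_force: [-10.7, 2.2, 23.1]
finger_gap: 0.3
```

It went hard against its stop at z ≈ 70 with 23 N rising, after the light over-centre passage. I'll withdraw and check.

>>> {"api": "carry_out", "payload": {"increments": [{"hand": 255,"tx": 0,"ty": 0,"tz": -0.3,"rx": 0,"ry": 0,"rz": 0},{"hand": 255,"tx": 0,"ty": 0,"tz": -0.7,"rx": 0,"ry": 0,"rz": 0},{"hand": 255,"tx": 0,"ty": 0,"tz": -0.9,"rx": 0,"ry": 0,"rz": 0},{"hand": 255,"tx": 0,"ty": 0,"tz": -0.9,"rx": 0,"ry": 0,"rz": 0},{"hand": 255,"tx": 0,"ty": 0.8,"tz": -0.5,"rx": 0,"ry": 0,"rz": 0},{"hand": 255,"tx": 0,"ty": 0.8,"tz": 0,"rx": 0,"ry": 0,"rz": 0},{"hand": 255,"tx": 0,"ty": 0.8,"tz": 0,"rx": 0,"ry": 0,"rz": 0},{"hand": 255,"tx": 0,"ty": 0.8,"tz": 0,"rx": 0,"ry": 0,"rz": 0},{"hand": 255,"tx": 0,"ty": 0,"tz": 0,"rx": 0,"ry": 0,"rz": 0},{"hand": 255,"tx": 0,"ty": 0,"tz": 0,"rx": 0,"ry": 0,"rz": 0}]}}

```text
time: 16.27
tcp_pos: [525.6, -154.6, 167.2]
tcp_rot: [-180.0, 0.0, -83.3]
wrist_force: [1.5, 0.2, 0.2]
finger_gap: 0.3
```

```bash
python3 -c "
from h import *
d=snap(['wrist','scene','top'],15)
q=np.load('fix.npy')
a=cv2.imread('pics/scene15.png')[180:300,220:360];cv2.imwrite('pics/cs15.png',cv2.resize(a,None,fx=5,fy=5,interpolation=cv2.INTER_CUBIC))
for n,X in (('thread end',(0,-94,35.2)),('grip end locked',(75.6+97.9,0,59.6+4.6)),('grip end at dead centre',(75.6+97.5,0,59.6+9.5)),('grip end locked top surf',(75.6+97.9,0,59.6+12.6))):
  for c in d: print(n,c,proj(d[c],F2W(q,X))[0].round(1))
p=proj(d['scene'],F2W(q,(75.6+97.9,0,64.2)))[0];print((p-[220,180])*5)"
```

```text
t 16.4167 tcp [ 527.  -154.8  167.3] fix [137.8 -95.  167.3] rot [-1.7994e+02 -2.0000e-02 -8.3220e+01] F [0.4 0.1 0. ] gap -0.0
thread end wrist [158.3 191.5]
thread end scene [271.2 217. ]
thread end top [353.5 223. ]
grip end locked wrist [366.4  72.8]
grip end locked scene [237.4 277.8]
grip end locked top [410.5 181.3]
grip end at dead centre wrist [366.8  72.1]
grip end at dead centre scene [237.2 277.1]
grip end at dead centre top [410.8 180.9]
grip end locked top surf wrist [368.1  71.7]
grip end locked top surf scene [236.9 276.9]
grip end locked top surf top [411.2 180.6]
[ 86.81274723 489.19595283]
```

View pics/wrist15.png

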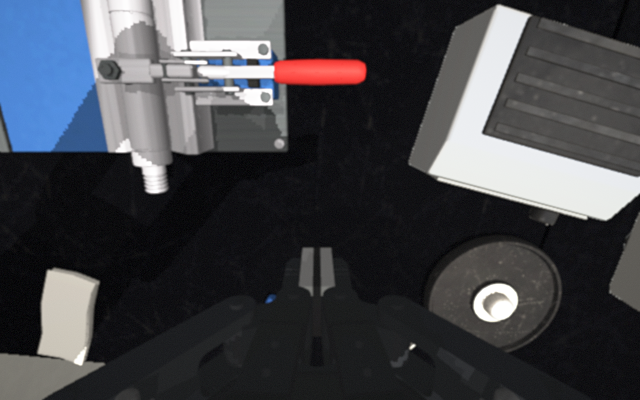

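View pics/cs15.png

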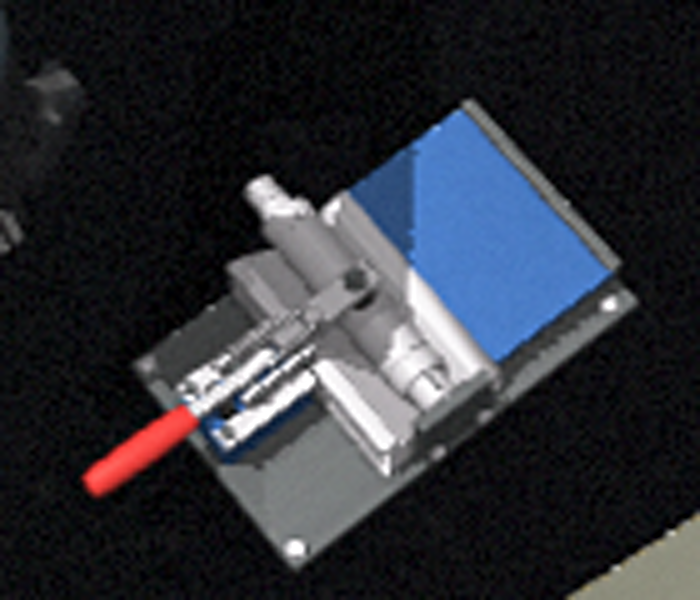

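View pics/top15.png

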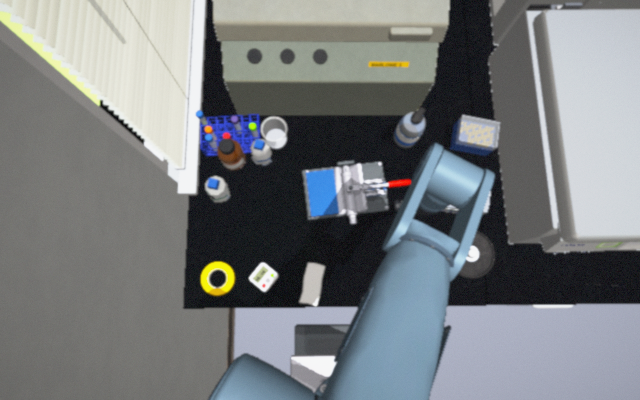

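The lever stayed level after release, with the grip end at (366,71) as predicted for locked. The thread end is at (156,192) against a predicted (158,191.5), the pad is on the spindle, and the bystanders have not moved. Handing in.

```bash
python3 -c "
from bench import *
print(close_job())"
```

```text
the job is handed in; nothing more can be done
None
```

The spindle is in the vee against the end stop, the clamp lever is pressed down and locked, and the job is handed in after about 16.4 s of robot time. `close_job()` gives no verdict, so whether it passed is not confirmed.

**What I did**
- **Aligning and rolling:** I squeezed the journal briefly to straighten the spindle on the deck. Then I opened the fingers to a loose cage, rolled it over the lip and eased it down into the vee.
- **Pushing to the stop:** With closed fingers I pushed the threaded end until the force rose from about 11 N to 23 N with no more movement. The finger stood at y = −104.7 mm, where I had predicted −104.5. I then backed off and left the spindle untouched.
- **Clamping:** I pressed the red grip round its arc. It went light over centre, then hard against its stop at 23 N.

**Last checks**
- **Lever:** it stayed level after release, with the grip end within 2 px of the predicted locked position. At that view, locked and dead centre are less than 1 px apart, so the hard stop and its staying down are the better evidence.
- **Spindle:** the threaded end was within about 2–3 px (roughly 2 mm) of where it should be at the stop. The pad sits on the spindle.
- **Surroundings:** the bystanders looked unmoved in the top view, and the robot was clear of everything.

**Not measured or different from expected**
- I could not measure the pad force itself.
- Sliding the spindle took 10–12 N, more than the 3–8 N stated, with some downward push from the finger.
- My first three move calls were refused because rows must carry every key. Nothing moved.

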